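# Trip-test the RCD that feeds the heat lamps

### The job

Do the routine trip test on the heat-lamp supply. First take the load off by sliding the lamp dimmer's white fader all the way down to its lower stop, then press the yellow test button so that the blue RCD lever drops, and finally lift the blue lever all the way back up until it latches and stays up by itself. Leave the fader down and do not move the bowl, jar, pepper mill or spoon.

Things in the scene. Friction and masses are not known exactly. Their poses are not given: they have to be found in the camera images.
- distributor: Black rubber portable power box fixed to the counter, 190 mm (x) by 200 mm (y), origin at the centre of its underside. Its top slopes at 15 deg: 64 mm high at the front edge (its -x side), rising along its own +x to 115 mm at the back. 'Up' on the box means up this slope. Three blue capped sockets stick out 18 mm from the front, below 60 mm height; an inlet sticks out 18 mm at the back.
- rcd: Row of switchgear in the sloping face, fixed in the distributor; origin on the slope, x up the slope, z out of it. Flat front at z = 4 mm, x -22.5 to 22.5 mm, y -63 to 63 mm: white RCD from y = -9 to 63, then two breakers whose small black toggles (y = -36, -54) stand 11 mm out: leave them. Beyond x = 31 mm lie a hinge bar and a folded-back clear flap, up to z = 7 mm.
- lever_pivot (a point): Pivot of the blue RCD lever, a fixed point 4 mm below the RCD's white front. Site axes: x runs up the slope, y along the pivot (left, seen from the front), z straight out of the sloping face.
- lever_tip (a point): Centre of the end of the blue lever, 25 mm from the pivot; moves with the lever. The lever is a paddle 14 mm wide (y) and 7 mm thick on a 16 mm drum. Latched up (ON) it leans 26 deg up the slope from the face normal; dropped (OFF) it leans 26 deg down the slope.
- rcd_lever (a joint): Angle of the blue lever in rad: 0 = up, latched (ON); 0.9 = dropped (OFF, lower stop); -0.07 = upper stop. A spring always pulls it down (about 4 to 6 N at the tip); the latch holds it up, and only the test button frees it: it cannot be forced down by hand. To latch it again push it up to the upper stop with the test button free; let go earlier and it drops again.
- test_button_top (a point): Centre of the top of the yellow test button, 12 mm (up the slope) by 14 mm (across); moves with the button. Site axes as at lever_pivot: z out of the sloping face. Released, it stands 8 mm out of the white RCD front; it lies 40 mm to the -y side of the lever.
- test_button (a joint): Travel of the test button in m, pressed straight into the sloping face: 0 = released, 0.0045 = fully in. It frees the lever at about 3 mm; about 4 to 5 N press it fully in; it springs back when let go.
- dimmer: Metal desk-shaped heat-lamp dimmer fixed to the counter, 170 mm (x) by 110 mm (y), origin at the centre of its underside. Its top slopes at 15 deg: 40 mm high at the front edge (its -x side), rising along its own +x to 85 mm at the back. An amber pilot lens stands 4 mm proud near the upper end, beside the track.
- fader_top (a point): Centre of the top of the white fader knob (red line across it), 14 mm along the track, 22 mm across and 22 mm out of the sloping face; moves with the knob. Site axes: x up the slope along the track, z out of the face.
- fader_low_end (a point): Point in the dimmer's face, at its surface, under the fader knob's centre when the knob is at its lower stop (orange bar of the scale). Site axes as at fader_top; fixed.
- fader (a joint): Position of the fader along its 90 mm track in m: 0 = lower stop (lamps off), 0.09 = upper end (full). Slides with about 1.5 N of friction and stays where left.
- sauce_bowl: Loose white ceramic bowl, 72 mm across, 35 mm high, origin under its centre. Bystander.
- spice_jar: Loose amber jar, 48 mm across, 98 mm high, origin under its centre. Bystander.
- pepper_mill: Loose dark wood pepper mill, 58 mm across, 143 mm high, origin under its centre. Bystander.
- spoon: Loose kitchen spoon lying flat, 200 mm long. Bystander.

How it is judged:
By the outcome, as a careful person would: the job done as asked, in the order asked, and still so for the second after the job is handed in, with the robot touching nothing.
It also fails if it takes over 51 s, if anything falls off the work surface, if the arm or the gripper's body presses on something with over 40 N, if the wrist force passes 120 N, or if a joint passes its speed limit or range.

### The arm

A 6-joint arm with a two-finger parallel gripper is mounted at the origin on the work surface. World frame = base frame: x ahead of the robot, y to its left, z up, the work surface at z = 0. Lengths are in m, angles in rad, forces in N, time in s.
With the tool pointing down it reaches from about 0.35 to 0.775 m from the base axis. Payload 7.3 kg.
Tool frame: the origin (TCP) lies at the very end of the fingers, on their centre line; the grasp point (between the pads) lies 19 mm behind it; z points along the fingers, y is the direction in which the jaws open and shut (so a half turn about z gives the same grasp; the last joint's range is limited). The gripper opens to 92 mm and grips with 3 to 60 N. Pads are 19 mm wide; open, the fingers measure 130 mm over their backs; the gripper's body (75 mm by 190 mm) begins 47 mm behind the grasp point.
Start: joints at [-1.342, 0.342, 1.524, -0, 1.275, -0.146], TCP at [0.192, -0.489, 0.227] pointing down, gripper open.
Joint ranges: [-2.53, 2.53], [-0.77, 2.02], [0.04, 2.7], [-1, 4.14], [0.28, 2.66], [-3.11, 3.11]. Speed limits (rad/s): [2.57, 2.57, 3.14, 3.14, 3.14, 3.14].

### API

Orientations are given as [roll, pitch, yaw] about the fixed x, y, z axes, in that order (R = Rz(yaw) Ry(pitch) Rx(roll)).
In Python, from cell import robot gives the robot as it stands.
- The arm moves only by the tool apply_moves, never from a script. Its argument "plan" is a list of rows, each an object of numbers: "tx", "ty", "tz": the shift along the tool's x, y, z in m; "yaw": the turn about the tool's z in rad; "grip": the opening, from -1 (shut) to 1 (fully open), so that 0 is half open. In form: [{"tx": .., "ty": .., "tz": .., "yaw": .., "grip": ..}, ...]. A call has 1 to 8 rows; each row is the pose to reach, as a shift and turn from the pose commanded when the call began, along the tool's axes at that moment; what a row does not reach only later rows make up. A row lasts 1/8 s, in which the tool goes at most 62.5 mm and 10.7 degrees, less where a joint would pass 70% of its speed; a pose out of reach is approached as far as the arm can. A call with a gripper value outside its range is refused whole. The fingers move at their own pace and stop on an object; "force" is the grip in N (left out, the last holds). Time passes only in rows, so rows that repeat a pose let the fingers close. It gives the time, the measured TCP pose, the force and the opening at its end, in the units of the state.
- robot.observe(): the state, without advancing time (a new reading comes with each control period).
- robot.read_camera(name): name is "scene" or "top"; returns (picture, depth): 400x640x3 uint8, red, green, blue; 400x640 float32, m along the optical axis (not along the pixel's ray), 0 where there is no reading.
- robot.get_calibration(name): a dict with "camera_matrix" (3x3 intrinsics, pixels), "R" (3x3) and "t" (3): a world point X has camera coordinates R X + t. Camera axes: x right, y down, z forward; pixel columns grow to the right and rows downward; lengths in m; the calibration is good to about 2 mm. A picture is of the moment at which its call begins. get_calibration takes no time and is no camera call.
- robot.hand_in(): hands the job in, once; it reports no verdict.
Trained networks look in the newest picture that a camera, given by its name, has taken for a name from the list of things; names that differ only in an ending like _2 or _b are one class to them, and where a whole thing is asked for, a point or a joint stands for the part that bears it (a point fixed in the world has none). Each returns a list of dicts, best first, with "confidence" (0 to 1); they miss things now and then, are a little off and sometimes report something else, mostly with a low value. They report only what shows in the picture. A call takes as long as a camera call.
- robot.outline_of(label, camera): "region" (400x640 bool, what is visible of it) and "pixel" ([row, column] in pixels, amid what is visible of it).
- robot.tip_of(label, camera): "pixel" ([row, column] in pixels: a listed point, or the origin of a listed thing).
The state is a dict: "time": time; "qpos": joint angles; "qvel": joint speeds; "joint_efforts": joint torques, N m; "tool_pos": TCP position; "tool_rot": TCP orientation; "contact_force": force on the tool from outside, world axes, zero at the start; "torque": the same for the moment, N m; "opening": finger opening in m.
Only numpy, scipy, OpenCV 4.12 (cv2) and the standard library are available. Lean on these libraries where they do the work, as an engineer would, in place of code of your own. Each camera call takes 0.05 s, during which the arm holds its last target.

## Working session

There is one attempt and no reset: what is moved stays moved. The work goes in short steps, Python scripts to look and compute and a tool call to move; the robot and the scene stay as the last step left them, time stands still between calls to the robot, and variables do not carry over. Pictures are saved under pics/ and viewed, and the job is handed in when it is done.

Besides the shell and the picture viewer there is one more tool, called by a JSON object that holds its "api" and its "payload", one argument or row to a line. apply_moves: Moves the arm, as the interface text tells. Its arguments: {"type":"object","properties":{"plan":{"type":"array","items":{"type":"object","properties":{"tx":{"type":"number"},"ty":{"type":"number"},"tz":{"type":"number"},"yaw":{"type":"number"},"grip":{"type":"number"}}}},"force":{"type":"number"}},"required":["plan"]}

```bash
ls; mkdir -p pics; python3 - <<'E'
from cell import robot
import cv2,numpy as np
s=robot.observe();print({k:np.round(v,3).tolist() for k,v in s.items()})
for n in("scene","top"):
    p,d=robot.read_camera(n);cv2.imwrite(f"pics/{n}0.png",p[:,:,::-1]);np.save(f"pics/{n}0d.npy",d)
    c=robot.get_calibration(n);print(n,{k:np.round(v,3).tolist() for k,v in c.items()})
E
```

```text
pics
{'time': 0.0, 'qpos': [-1.342, 0.343, 1.525, 0.0, 1.275, -0.146], 'qvel': [-0.001, -0.002, 0.001, -0.001, 0.001, 0.0], 'joint_efforts': [0.001, -43.125, -24.422, 0.072, 0.056, -0.0], 'tool_pos': [0.192, -0.488, 0.226], 'tool_rot': [-3.14, -0.0, 0.375], 'contact_force': [0.05, 0.028, 0.185], 'torque': [0.007, 0.012, 0.026], 'opening': 0.092}
scene {'camera_matrix': [[388.404, 0.0, 320.413], [0.0, 388.404, 195.957], [0.0, 0.0, 1.0]], 'R': [[0.82, 0.572, -0.0], [0.44, -0.631, -0.639], [-0.366, 0.524, -0.769]], 't': [-0.484, -0.199, 1.11]}
top {'camera_matrix': [[439.066, 0.0, 320.497], [0.0, 439.066, 189.958], [0.0, 0.0, 1.0]], 'R': [[-0.139, -0.99, 0.003], [-0.964, 0.135, -0.231], [0.228, -0.035, -0.973]], 't': [0.085, 0.623, 0.814]}
```

View pics/scene0.png

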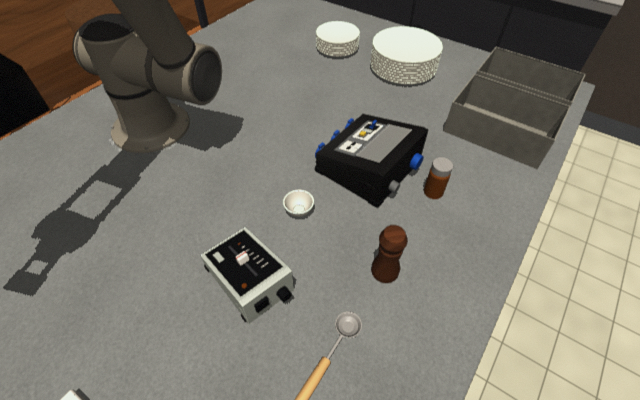

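View pics/top0.png

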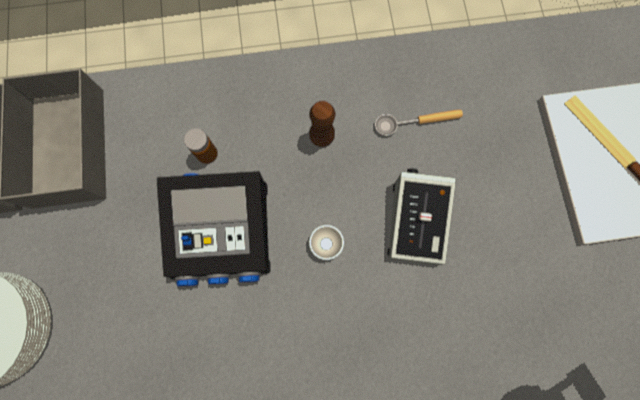

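```bash
cat > h.py <<'E'
import numpy as np,cv2
from cell import robot
def dep(n,px,d):
    c=robot.get_calibration(n);K=np.array(c["camera_matrix"]);R=np.array(c["R"]);t=np.array(c["t"])
    r,q=px;ray=np.linalg.inv(K)@[q,r,1]
    return R.T@(ray*d-t)
def tri(obs):
    A=[];b=[]
    for n,(r,q) in obs:
        c=robot.get_calibration(n);K=np.array(c["camera_matrix"]);R=np.array(c["R"]);t=np.array(c["t"])
        P=K@np.c_[R,t]
        for row in(q*P[2]-P[0],r*P[2]-P[1]):A.append(row[:3]);b.append(-row[3])
    return np.linalg.lstsq(np.array(A),np.array(b),rcond=None)[0]
E
python3 - <<'E'
from h import *
D={n:np.load(f"pics/{n}0d.npy") for n in("scene","top")}
for l in["lever_pivot","lever_tip","test_button_top","fader_top","fader_low_end","rcd","distributor","dimmer","sauce_bowl","spice_jar","pepper_mill"]:
    o=[]
    for n in D:
        for k,x in enumerate(robot.tip_of(l,n)[:2]):
            r,c=x["pixel"];d=D[n][int(round(r)),int(round(c))]
            print(l,n,round(x["confidence"],2),np.round(x["pixel"],1),np.round(dep(n,(r,c),d),4))
            if k==0:o.append((n,(r,c)))
    if len(o)==2:
        X=tri(o);print("   TRI",np.round(X,4))
print(robot.observe()["time"])
E
```

```text
lever_pivot scene 0.77 [130.4 372.4] [0.5724 0.251  0.0897]
lever_pivot top 0.83 [240.2 187. ] [0.5606 0.2655 0.095 ]
lever_pivot top 0.71 [154.8 208.1] [0.7432 0.2224 0.0463]
   TRI [0.5638 0.2717 0.0712]
lever_tip scene 0.5 [122.3 374.7] [0.5689 0.2656 0.1038]
lever_tip top 0.59 [239.  185.2] [0.5621 0.2666 0.1028]
   TRI [0.5645 0.2692 0.0984]
test_button_top scene 0.44 [130.8 362.7] [0.5564 0.2302 0.0952]
test_button_top top 0.51 [240.5 208. ] [0.5548 0.2263 0.0929]
test_button_top top 0.4 [236.7 210.8] [0.5622 0.2216 0.0874]
   TRI [0.5557 0.2267 0.0966]
fader_top scene 0.66 [255.1 241.2] [ 0.5458 -0.1996  0.0855]
fader_top top 0.45 [215.6 428.2] [ 0.5447 -0.2033  0.0867]
   TRI [ 0.5456 -0.2018  0.0879]
fader_low_end scene 0.57 [249.4 229.2] [ 0.4986 -0.1915  0.0517]
fader_low_end top 0.85 [245.2 424.4] [ 0.4915 -0.1939  0.0504]
   TRI [ 0.4936 -0.1924  0.0478]
rcd scene 0.68 [134.  360.5] [0.5556 0.2219 0.0905]
rcd top 0.98 [237.1 212.1] [0.561  0.2191 0.0879]
   TRI [0.5591 0.2168 0.0962]
distributor scene 0.92 [166.5 369.6] [0.6355 0.1264 0.1042]
distributor top 0.64 [231.4 220.2] [0.5691 0.2018 0.0921]
   TRI [ 0.5879  0.2237 -0.0073]
dimmer scene 0.75 [278.2 249.7] [ 0.5875 -0.2243  0.0767]
dimmer top 0.58 [223.5 417.5] [ 0.5356 -0.1862  0.0595]
dimmer top 0.39 [218.3 427.3] [ 0.5403 -0.2017  0.0821]
   TRI [ 0.5458 -0.2003 -0.0065]
sauce_bowl scene 0.57 [206.3 296.5] [0.5198 0.0027 0.0061]
sauce_bowl top 0.72 [239.1 208.1] [0.5573 0.2257 0.0939]
sauce_bowl top 0.56 [245.1 325.3] [0.5237 0.0024 0.0086]
   TRI [ 0.528   0.1735 -0.0596]
spice_jar scene 0.72 [192.9 436. ] [0.7754 0.2129 0.0241]
spice_jar scene 0.38 [248.8 228.5] [ 0.496 -0.191  0.051]
spice_jar top 0.96 [154.5 205.7] [0.7411 0.2252 0.0561]
   TRI [ 0.7675  0.2418 -0.0108]
pepper_mill scene 0.62 [272.2 382.1] [ 0.7756 -0.0515  0.0372]
pepper_mill top 0.6 [133.4 321.1] [ 0.7519 -0.0205  0.0623]
   TRI [ 0.7725 -0.0266 -0.0011]
1.2
```

```bash
python3 - <<'E'
import cv2
a=cv2.imread("pics/top0.png")
b=cv2.resize(a[165:295,150:280],None,fx=4,fy=4,interpolation=2)
c=cv2.resize(a[160:275,380:465],None,fx=4,fy=4,interpolation=2)
cv2.imwrite("pics/c1.png",b);cv2.imwrite("pics/c2.png",c)
E
```

```text
(no output)
```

View pics/c1.png

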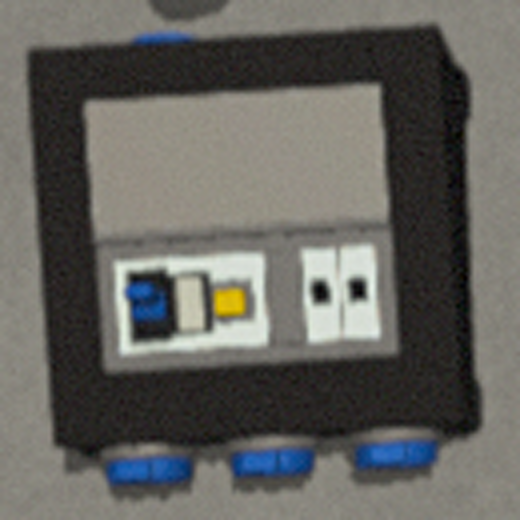

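View pics/c2.png

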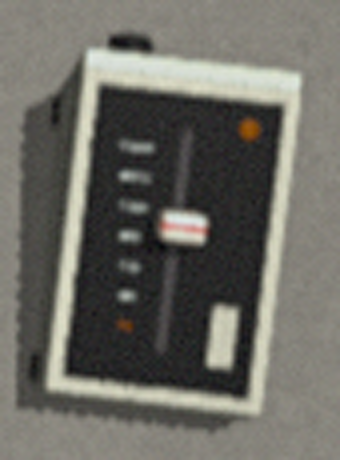

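```bash
cat > fit.py <<'E'
from h import *
D={n:np.load(f"pics/{n}0d.npy") for n in("scene","top")}
def cloud(n):
    c=robot.get_calibration(n);K=np.array(c["camera_matrix"]);R=np.array(c["R"]);t=np.array(c["t"])
    rr,cc=np.mgrid[:400,:640];d=D[n]
    P=np.stack([(cc-K[0,2])/K[0,0]*d,(rr-K[1,2])/K[1,1]*d,d],-1)
    return (P-t)@R
E
python3 - <<'E'
from fit import *
for l,z0 in(("distributor",(64,115)),("dimmer",(40,85))):
  for n in D:
    P=cloud(n);o=robot.outline_of(l,n)[0];m=o["region"]&(D[n]>0)
    m=cv2.erode(m.astype(np.uint8),np.ones((3,3)))>0
    Q=P[m];Q=Q[Q[:,2]>0.03]
    best=None;rng=np.random.default_rng(0)
    for i in range(800):
        a=Q[rng.choice(len(Q),3,False)];nn=np.cross(a[1]-a[0],a[2]-a[0]);L=np.linalg.norm(nn)
        if L<1e-5:continue
        nn/=L;nn*=np.sign(nn[2]) or 1
        if nn[2]<.93 or nn[2]>.985:continue
        k=abs((Q-a[0])@nn)<.002
        if best is None or k.sum()>best.sum():best=k
    I=Q[best];c=I.mean(0);nn=np.linalg.svd(I-c)[2][2];nn*=np.sign(nn[2])
    tilt=np.degrees(np.arccos(nn[2]));yaw=np.degrees(np.arctan2(-nn[1],-nn[0]))
    # in-plane rect
    xy=I[:,:2].astype(np.float32)
    rect=cv2.minAreaRect(xy)
    print(l,n,round(o["confidence"],2),len(I),"tilt",tilt.round(2),"yaw",yaw.round(2),"c",c.round(4),"rms",((I-c)@nn).std().round(5),"rect",np.round(rect[0],4),np.round(rect[1],4),round(rect[2],2), "z",I[:,2].min().round(3),I[:,2].max().round(3))
print(robot.observe()["time"])
E
```

```text
distributor scene 0.75 1829 tilt 17.3 yaw -3.53 c [0.5772 0.211  0.0912] rms 0.00105 rect [0.5686 0.2154] [0.194  0.1702] 85.32 z 0.06 0.116
distributor top 0.65 4912 tilt 17.87 yaw -5.05 c [0.5671 0.2195 0.0875] rms 0.00107 rect [0.5656 0.2202] [0.1991 0.176 ] 86.13 z 0.056 0.117
dimmer scene 0.78 2867 tilt 14.63 yaw -14.8 c [ 0.5532 -0.2043  0.0663] rms 0.00092 rect [ 0.5488 -0.2013] [0.1068 0.1629] 75.23 z 0.042 0.086
dimmer top 0.79 3343 tilt 14.85 yaw -15.96 c [ 0.5444 -0.1969  0.0634] rms 0.00106 rect [ 0.5462 -0.1974] [0.1079 0.1668] 74.93 z 0.04 0.086
1.4
```

{"api": "apply_moves", "payload": {
  "plan": [
    {"tx": 0.456, "ty": -0.12, "tz": 0.077, "yaw": 0.637, "grip": -1},
    {"tx": 0.456, "ty": -0.12, "tz": 0.077, "yaw": 0.637, "grip": -1},
    {"tx": 0.456, "ty": -0.12, "tz": 0.077, "yaw": 0.637, "grip": -1},
    {"tx": 0.456, "ty": -0.12, "tz": 0.077, "yaw": 0.637, "grip": -1},
    {"tx": 0.456, "ty": -0.12, "tz": 0.077, "yaw": 0.637, "grip": -1},
    {"tx": 0.456, "ty": -0.12, "tz": 0.077, "yaw": 0.637, "grip": -1},
    {"tx": 0.456, "ty": -0.12, "tz": 0.077, "yaw": 0.637, "grip": -1},
    {"tx": 0.456, "ty": -0.12, "tz": 0.077, "yaw": 0.637, "grip": -1}
  ],
  "force": 20
}}

```text
time: 2.4
tool_pos: [0.5742, -0.2085, 0.1494]
tool_rot: [3.141, -0.0, -0.262]
contact_force: [0.7, -1.4, -0.5]
opening: 0.0165
```

{"api": "apply_moves", "payload": {
  "plan": [
    {"tx": 0, "ty": 0, "tz": 0.035, "yaw": 0, "grip": -1},
    {"tx": 0, "ty": 0, "tz": 0.055, "yaw": 0, "grip": -1},
    {"tx": 0, "ty": 0, "tz": 0.066, "yaw": 0, "grip": -1},
    {"tx": 0, "ty": 0, "tz": 0.066, "yaw": 0, "grip": -1}
  ]
}}

```text
time: 2.9
tool_pos: [0.5724, -0.21, 0.0833]
tool_rot: [-3.141, 0.001, -0.263]
contact_force: [-0.1, 0.1, -0.2]
opening: 0.0005
```

```bash
python3 - <<'E'
from h import *
o=[]
for n in("scene","top"):
    p,d=robot.read_camera(n);cv2.imwrite(f"pics/{n}1.png",p[:,:,::-1])
    r=(190,330,160,330) if n=="scene" else(150,290,360,490)
    q=cv2.resize(p[r[0]:r[1],r[2]:r[3],::-1],None,fx=3,fy=3,interpolation=2);cv2.imwrite(f"pics/{n}1c.png",q)
a=cv2.imread("pics/scene1c.png");b=cv2.imread("pics/top1c.png");cv2.imwrite("pics/j1.png",cv2.resize(np.hstack([a,b]),None,fx=.88,fy=.88))
s=robot.observe();print(s["tool_pos"],s["contact_force"])
E
```

```text
[ 0.57306389 -0.21045381  0.08466392] [-0.61635302 -0.69233947  0.30611823]
```

View pics/j1.png

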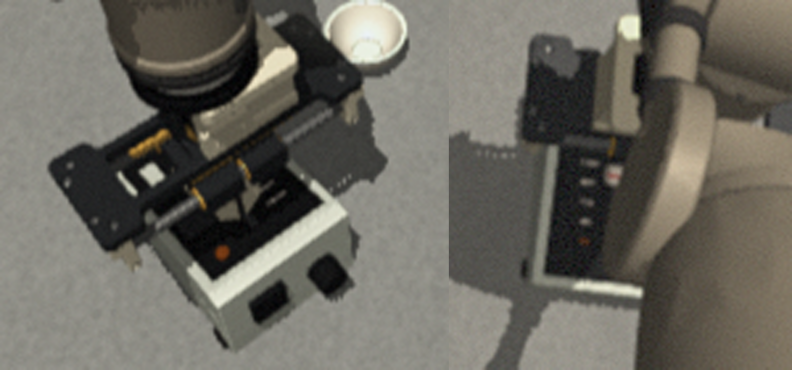

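{"api": "apply_moves", "payload": {
  "plan": [
    {"tx": -0.01, "ty": 0, "tz": 0.003, "yaw": 0, "grip": -1},
    {"tx": -0.02, "ty": 0.001, "tz": 0.006, "yaw": 0, "grip": -1},
    {"tx": -0.03, "ty": 0.001, "tz": 0.009, "yaw": 0, "grip": -1},
    {"tx": -0.04, "ty": 0.002, "tz": 0.011, "yaw": 0, "grip": -1},
    {"tx": -0.05, "ty": 0.002, "tz": 0.014, "yaw": 0, "grip": -1},
    {"tx": -0.06, "ty": 0.003, "tz": 0.017, "yaw": 0, "grip": -1},
    {"tx": -0.06, "ty": 0.003, "tz": 0.017, "yaw": 0, "grip": -1}
  ]
}}

```text
time: 3.88
tool_pos: [0.5127, -0.1971, 0.0663]
tool_rot: [-3.142, 0.002, -0.262]
contact_force: [-0.3, -0.2, -0.1]
opening: 0.0004
```

{"api": "apply_moves", "payload": {
  "plan": [
    {"tx": -0.002, "tz": 0.0005, "grip": -1},
    {"tx": -0.005, "tz": 0.001, "grip": -1},
    {"tx": -0.007, "tz": 0.002, "grip": -1}
  ]
}}

```text
schema error: expected keys tx, ty, tz, yaw, grip
```

{"api": "apply_moves", "payload": {
  "plan": [
    {"tx": -0.002, "ty": 0, "tz": 0.0005, "yaw": 0, "grip": -1},
    {"tx": -0.005, "ty": 0, "tz": 0.001, "yaw": 0, "grip": -1},
    {"tx": -0.007, "ty": 0, "tz": 0.002, "yaw": 0, "grip": -1}
  ]
}}

```text
time: 4.25
tool_pos: [0.5094, -0.1964, 0.0655]
tool_rot: [3.141, -0.006, -0.263]
contact_force: [8.5, -1.2, 2.5]
opening: 0.0005
```

{"api": "apply_moves", "payload": {
  "plan": [
    {"tx": -0.002, "ty": 0, "tz": 0.0, "yaw": 0, "grip": -1},
    {"tx": -0.003, "ty": 0, "tz": 0.0, "yaw": 0, "grip": -1},
    {"tx": -0.003, "ty": 0, "tz": 0.0, "yaw": 0, "grip": -1}
  ]
}}

```text
time: 4.62
tool_pos: [0.509, -0.1963, 0.066]
tool_rot: [3.14, -0.012, -0.263]
contact_force: [13.4, -1.2, -4.4]
opening: -0.0
```

{"api": "apply_moves", "payload": {
  "plan": [
    {"tx": 0.01, "ty": 0, "tz": -0.003, "yaw": 0, "grip": -1},
    {"tx": 0.016, "ty": 0, "tz": -0.03, "yaw": 0, "grip": -1},
    {"tx": 0.016, "ty": 0, "tz": -0.08, "yaw": 0, "grip": -1},
    {"tx": 0, "ty": -0.05, "tz": -0.11, "yaw": 0, "grip": -1},
    {"tx": 0, "ty": -0.11, "tz": -0.11, "yaw": 0, "grip": -1},
    {"tx": 0, "ty": -0.17, "tz": -0.11, "yaw": 0, "grip": -1},
    {"tx": 0, "ty": -0.22, "tz": -0.11, "yaw": 0, "grip": -1},
    {"tx": 0, "ty": -0.22, "tz": -0.11, "yaw": 0, "grip": -1}
  ]
}}

```text
time: 5.62
tool_pos: [0.5612, 0.021, 0.1744]
tool_rot: [-3.142, 0.001, -0.257]
contact_force: [0.2, -0.6, 0.3]
opening: 0.0005
```

```bash
python3 - <<'E'
from h import *
o=[];a=[]
for n in("scene","top"):
    p,d=robot.read_camera(n);cv2.imwrite(f"pics/{n}2.png",p[:,:,::-1]);np.save(f"pics/{n}2d.npy",d)
    r=(210,330,180,310) if n=="scene" else(150,270,370,500)
    a.append(cv2.resize(p[r[0]:r[1],r[2]:r[3],::-1],None,fx=3,fy=3,interpolation=2))
    for x in robot.tip_of("fader_top",n)[:1]+robot.tip_of("fader_low_end",n)[:1]:
        print(n,x["confidence"],x["pixel"],dep(n,x["pixel"],d[tuple(np.round(x["pixel"]).astype(int))]))
cv2.imwrite("pics/j2.png",np.hstack(a))
s=robot.observe();print(s["time"],s["tool_pos"],s["contact_force"])
# rcd colour measurement from initial images
for n in("scene","top"):
    p=cv2.imread(f"pics/{n}0.png");d=np.load(f"pics/{n}0d.npy");h=cv2.cvtColor(p,cv2.COLOR_BGR2HSV)
    r=(110,165,335,400) if n=="scene" else(222,262,175,260)
    for nm,lo,hi in(("yellow",(20,120,90),(35,255,255)),("blue",(100,120,60),(130,255,255))):
        m=np.zeros(h.shape[:2],np.uint8);m[r[0]:r[1],r[2]:r[3]]=cv2.inRange(h,lo,hi)[r[0]:r[1],r[2]:r[3]]
        k,lab,st,ce=cv2.connectedComponentsWithStats(m)
        for i in range(1,k):
            if st[i,4]>6:
                rr,cc=np.nonzero(lab==i);P=np.array([dep(n,(y,x),d[y,x]) for y,x in zip(rr,cc)])
                print(n,nm,st[i].tolist(),ce[i].round(1),np.median(P,0).round(4),P.min(0).round(3),P.max(0).round(3))
E
```

```text
scene 0.56 [244.1, 225.8] [ 0.49543792 -0.19294319  0.07050462]
scene 0.74 [248.5, 230.5] [ 0.50415921 -0.19137988  0.06007109]
top 0.65 [244.1, 424.6] [ 0.49182841 -0.18874918  0.07394158]
top 0.9 [243.8, 424.7] [ 0.49236773 -0.18902232  0.07407782]
5.925 [0.56104615 0.01647062 0.17467382] [-0.56767646 -0.33604603 -0.02146631]
scene yellow [359, 131, 7, 5, 28] [362.3 133.1] [0.5588 0.225  0.093 ] [0.552 0.218 0.087] [0.563 0.234 0.096]
scene blue [345, 118, 8, 11, 36] [348.8 122.9] [0.4877 0.2805 0.0571] [0.482 0.245 0.043] [0.5   0.293 0.067]
scene blue [369, 120, 8, 9, 31] [372.6 123.9] [0.5654 0.2627 0.0985] [0.547 0.258 0.077] [0.57  0.301 0.108]
scene blue [335, 130, 4, 8, 21] [336.2 132.8] [0.4838 0.224  0.058 ] [0.48  0.198 0.053] [0.497 0.232 0.069]
top yellow [203, 237, 9, 7, 55] [207.1 240. ] [0.5558 0.2283 0.0931] [0.55  0.221 0.082] [0.562 0.237 0.096]
top blue [182, 235, 10, 11, 89] [186.4 240. ] [0.5609 0.2666 0.0902] [0.553 0.259 0.082] [0.573 0.276 0.109]
```

View pics/j2.png

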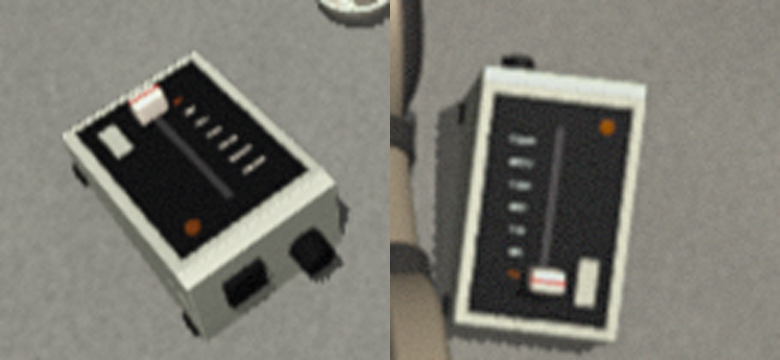

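{"api": "apply_moves", "payload": {
  "plan": [
    {"tx": -0.017, "ty": -0.05, "tz": 0, "yaw": -0.05, "grip": -1},
    {"tx": -0.033, "ty": -0.105, "tz": 0, "yaw": -0.1, "grip": -1},
    {"tx": -0.05, "ty": -0.16, "tz": 0.01, "yaw": -0.185, "grip": -1},
    {"tx": -0.063, "ty": -0.201, "tz": 0.03, "yaw": -0.185, "grip": -1},
    {"tx": -0.063, "ty": -0.201, "tz": 0.03, "yaw": -0.185, "grip": -1},
    {"tx": -0.063, "ty": -0.201, "tz": 0.03, "yaw": -0.185, "grip": -1}
  ]
}}

```text
time: 6.68
tool_pos: [0.5529, 0.227, 0.1448]
tool_rot: [3.141, -0.0, -0.078]
contact_force: [0.4, -0.3, 0.5]
opening: 0.0005
```

```bash
python3 - <<'E'
from h import *
p,d=robot.read_camera("scene")
cv2.imwrite("pics/s3.png",cv2.resize(p[60:210,270:450,::-1],None,fx=4,fy=4,interpolation=2))
s=robot.observe();print(s["time"],s["tool_pos"],s["tool_rot"],s["contact_force"])
E
```

```text
6.725 [0.55314808 0.22675749 0.14518182] [ 3.14133767e+00 -7.60725357e-04 -7.88621312e-02] [-0.41358354  0.17925998 -0.08196201]
```

View pics/s3.png

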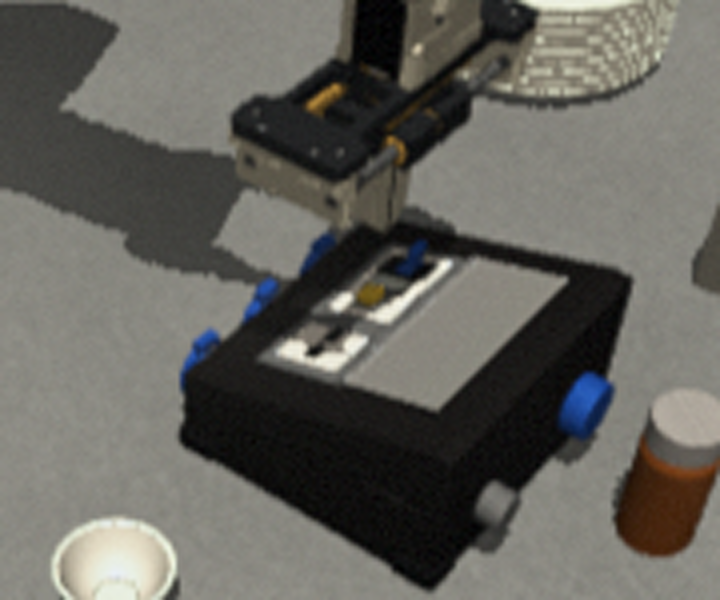

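{"api": "apply_moves", "payload": {
  "plan": [
    {"tx": 0, "ty": 0, "tz": 0.025, "yaw": 0, "grip": -1},
    {"tx": 0, "ty": 0, "tz": 0.04, "yaw": 0, "grip": -1},
    {"tx": 0, "ty": 0, "tz": 0.043, "yaw": 0, "grip": -1},
    {"tx": 0, "ty": 0, "tz": 0.046, "yaw": 0, "grip": -1},
    {"tx": 0, "ty": 0, "tz": 0.048, "yaw": 0, "grip": -1}
  ]
}}

```text
time: 7.35
tool_pos: [0.5529, 0.2282, 0.0972]
tool_rot: [-3.141, -0.001, -0.077]
contact_force: [0.9, -0.3, 0.2]
opening: 0.0003
```

Pressing along the face normal (down and slightly uphill).

{"api": "apply_moves", "payload": {
  "plan": [
    {"tx": 0.0005, "ty": 0, "tz": 0.002, "yaw": 0, "grip": -1},
    {"tx": 0.001, "ty": 0, "tz": 0.003, "yaw": 0, "grip": -1},
    {"tx": 0.001, "ty": 0, "tz": 0.003, "yaw": 0, "grip": -1}
  ]
}}

```text
time: 7.72
tool_pos: [0.5536, 0.2283, 0.0939]
tool_rot: [-3.142, -0.0, -0.077]
contact_force: [0.2, -0.0, 0.5]
opening: 0.0007
```

{"api": "apply_moves", "payload": {
  "plan": [
    {"tx": 0.0005, "ty": 0, "tz": 0.002, "yaw": 0, "grip": -1},
    {"tx": 0.001, "ty": 0, "tz": 0.003, "yaw": 0, "grip": -1},
    {"tx": 0.001, "ty": 0, "tz": 0.003, "yaw": 0, "grip": -1}
  ]
}}

```text
time: 8.1
tool_pos: [0.5544, 0.2282, 0.0907]
tool_rot: [-3.142, 0.0, -0.077]
contact_force: [-2.1, 0.6, 3.7]
opening: 0.0004
```

{"api": "apply_moves", "payload": {
  "plan": [
    {"tx": 0.0005, "ty": 0, "tz": 0.002, "yaw": 0, "grip": -1},
    {"tx": 0.001, "ty": 0, "tz": 0.004, "yaw": 0, "grip": -1},
    {"tx": 0.001, "ty": 0, "tz": 0.004, "yaw": 0, "grip": -1}
  ]
}}

```text
time: 8.48
tool_pos: [0.555, 0.2282, 0.0891]
tool_rot: [-3.141, -0.0, -0.077]
contact_force: [-9.7, -0.6, 19.4]
opening: 0.0004
```

```bash
python3 - <<'E'
from h import *
p,d=robot.read_camera("scene")
cv2.imwrite("pics/s4.png",cv2.resize(p[60:210,270:450,::-1],None,fx=4,fy=4,interpolation=2))
s=robot.observe();print(s["time"],s["tool_pos"],s["tool_rot"],s["contact_force"])
E
```

```text
8.525 [0.55501021 0.22821242 0.0891071 ] [-3.14129554e+00 -2.29096783e-04 -7.69547412e-02] [-9.82024224 -0.75108518 21.50477623]
```

View pics/s4.png

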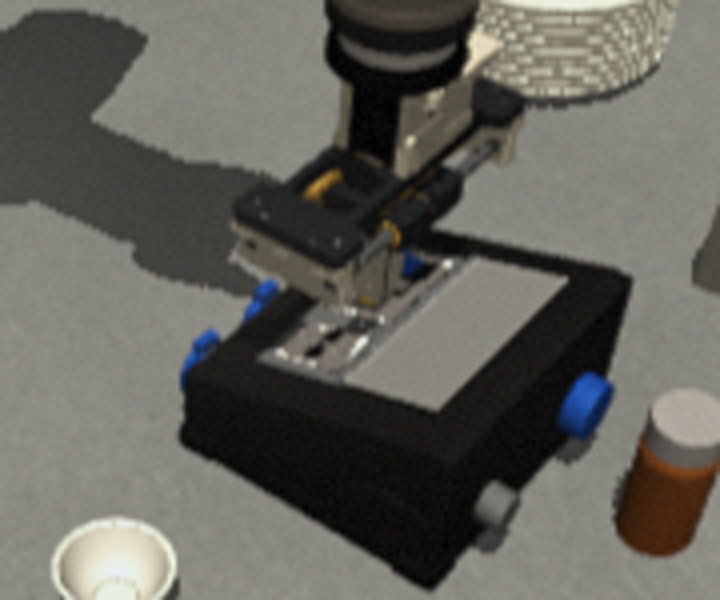

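{"api": "apply_moves", "payload": {
  "plan": [
    {"tx": -0.002, "ty": 0, "tz": -0.02, "yaw": 0, "grip": -1},
    {"tx": -0.03, "ty": 0, "tz": -0.06, "yaw": 0.19, "grip": -1},
    {"tx": -0.08, "ty": 0, "tz": -0.08, "yaw": 0.38, "grip": -1},
    {"tx": -0.12, "ty": 0, "tz": -0.08, "yaw": 0.57, "grip": -1},
    {"tx": -0.12, "ty": 0, "tz": -0.08, "yaw": 0.57, "grip": -1}
  ]
}}

```text
time: 9.15
tool_pos: [0.4337, 0.2373, 0.1669]
tool_rot: [3.141, 0.0, -0.647]
contact_force: [0.3, -0.2, 0.5]
opening: 0.0003
```

```bash
python3 - <<'E'
from h import *
a=[]
for n in("scene","top"):
    p,d=robot.read_camera(n);np.save(f"pics/{n}5d.npy",d);cv2.imwrite(f"pics/{n}5.png",p[:,:,::-1])
    r=(90,190,300,440) if n=="scene" else(170,290,150,290)
    a.append(cv2.resize(p[r[0]:r[1],r[2]:r[3],::-1],(560,400 if n=="scene" else 480),interpolation=2)[:400])
    for l in("lever_tip","lever_pivot","test_button_top"):
      for x in robot.tip_of(l,n)[:1]: print(n,l,x["confidence"],x["pixel"],dep(n,x["pixel"],d[tuple(np.round(x["pixel"]).astype(int))]))
cv2.imwrite("pics/j5.png",cv2.resize(np.hstack(a),None,fx=.7,fy=.7))
s=robot.observe();print(s["time"],s["tool_pos"],s["tool_rot"],s["contact_force"],s["qpos"])
E
```

```text
scene lever_tip 0.49 [121.2, 368.6] [0.55200008 0.26549447 0.09937137]
scene lever_pivot 0.91 [128.6, 373.2] [0.57179816 0.25560529 0.09199347]
scene test_button_top 0.55 [131.7, 360.3] [0.55211656 0.22626059 0.09303378]
top lever_tip 0.53 [135.7, 324.4] [ 0.74993334 -0.02740732  0.0511257 ]
top lever_pivot 0.91 [241.6, 185.3] [0.55824667 0.26876351 0.09557982]
top test_button_top 0.57 [239.9, 205.4] [0.55665034 0.23124743 0.09252139]
9.55 [0.4364933  0.23704876 0.16627663] [ 3.14115378e+00  9.13679003e-05 -6.47357812e-01] [-0.79169478 -0.31768017  0.53476809] [ 3.43191828e-01  3.50743046e-01  1.69178786e+00 -1.84285285e-04
  1.09947889e+00  2.56142966e+00]
```

View pics/j5.png

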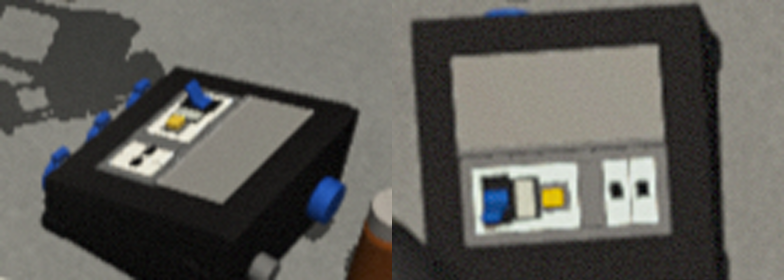

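{"api": "apply_moves", "payload": {
  "plan": [
    {"tx": 0.0, "ty": 0, "tz": 0, "yaw": -0.18, "grip": -1},
    {"tx": 0.01, "ty": -0.02, "tz": 0, "yaw": -0.36, "grip": -1},
    {"tx": 0.03, "ty": -0.05, "tz": 0.01, "yaw": -0.54, "grip": -1},
    {"tx": 0.052, "ty": -0.0806, "tz": 0.035, "yaw": -0.572, "grip": -1},
    {"tx": 0.052, "ty": -0.0806, "tz": 0.045, "yaw": -0.572, "grip": -1},
    {"tx": 0.052, "ty": -0.0806, "tz": 0.045, "yaw": -0.572, "grip": -1}
  ]
}}

```text
time: 10.3
tool_pos: [0.5249, 0.2697, 0.1204]
tool_rot: [3.14, 0.003, -0.076]
contact_force: [-0.2, -0.8, -0.2]
opening: 0.0003
```

```bash
python3 - <<'E'
from h import *
p,d=robot.read_camera("scene")
cv2.imwrite("pics/s6.png",cv2.resize(p[60:180,300:450,::-1],None,fx=5,fy=5,interpolation=2))
s=robot.observe();print(s["time"],s["tool_pos"],s["tool_rot"],s["contact_force"])
E
```

```text
10.35 [0.52517189 0.26988304 0.12149061] [ 3.14096490e+00  1.36405475e-03 -7.55225814e-02] [-0.36620872 -0.10347731  0.22728128]
```

View pics/s6.png

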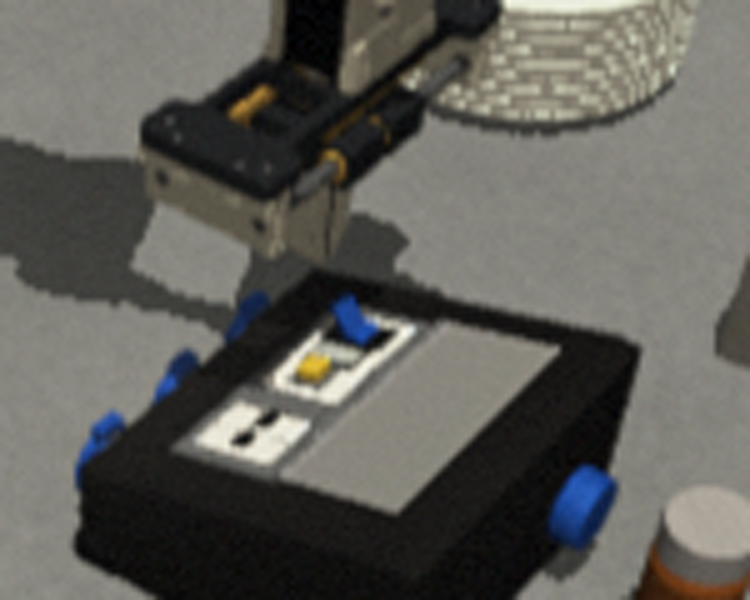

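{"api": "apply_moves", "payload": {
  "plan": [
    {"tx": 0, "ty": 0, "tz": 0.015, "yaw": 0, "grip": -1},
    {"tx": 0, "ty": 0, "tz": 0.0285, "yaw": 0, "grip": -1},
    {"tx": 0.005, "ty": 0, "tz": 0.028, "yaw": 0, "grip": -1},
    {"tx": 0.01, "ty": 0, "tz": 0.027, "yaw": 0, "grip": -1},
    {"tx": 0.015, "ty": 0, "tz": 0.0255, "yaw": 0, "grip": -1},
    {"tx": 0.019, "ty": 0, "tz": 0.0245, "yaw": 0, "grip": -1},
    {"tx": 0.019, "ty": 0, "tz": 0.0245, "yaw": 0, "grip": -1}
  ]
}}

```text
time: 11.22
tool_pos: [0.5439, 0.269, 0.0981]
tool_rot: [3.142, 0.002, -0.075]
contact_force: [-7.1, 0.5, 4.5]
opening: 0.0004
```

{"api": "apply_moves", "payload": {
  "plan": [
    {"tx": 0.003, "ty": 0, "tz": -0.001, "yaw": 0, "grip": -1},
    {"tx": 0.006, "ty": 0, "tz": -0.0015, "yaw": 0, "grip": -1},
    {"tx": 0.008, "ty": 0, "tz": -0.002, "yaw": 0, "grip": -1},
    {"tx": 0.008, "ty": 0, "tz": -0.002, "yaw": 0, "grip": -1}
  ]
}}

```text
time: 11.72
tool_pos: [0.5512, 0.2684, 0.0992]
tool_rot: [3.141, 0.004, -0.075]
contact_force: [-7.9, 0.8, 1.6]
opening: 0.0004
```

```bash
python3 - <<'E'
from h import *
p,d=robot.read_camera("scene")
cv2.imwrite("pics/s7.png",cv2.resize(p[60:180,300:450,::-1],None,fx=5,fy=5,interpolation=2))
s=robot.observe();print(s["time"],s["tool_pos"],s["tool_rot"],s["contact_force"])
E
```

```text
11.775 [0.55119332 0.2683769  0.09918024] [ 3.14103661  0.00413036 -0.07508121] [-6.73286396  0.84847795  1.83034685]
```

View pics/s7.png

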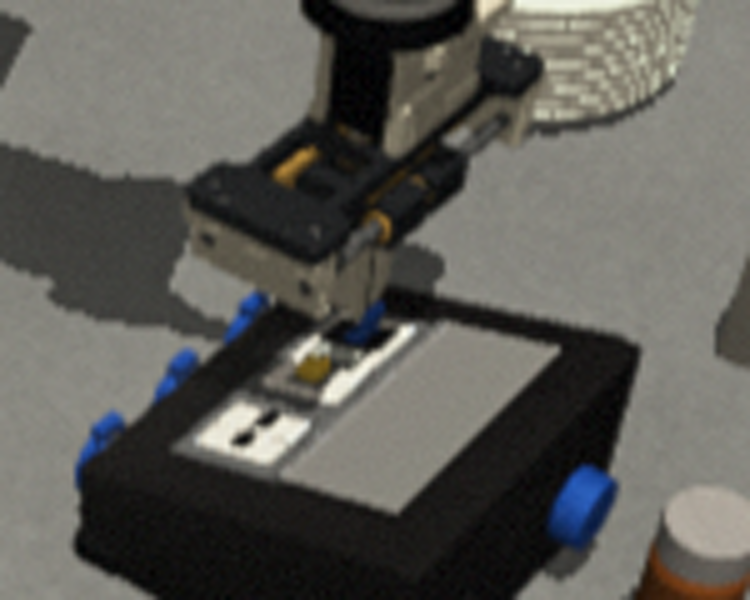

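Lever (pixel ~(365,320) in the crop) is nearly up; force is still spring-level, so it is not at the stop yet. Keep pushing.

{"api": "apply_moves", "payload": {
  "plan": [
    {"tx": 0.002, "ty": 0, "tz": -0.0005, "yaw": 0, "grip": -1},
    {"tx": 0.004, "ty": 0, "tz": -0.001, "yaw": 0, "grip": -1},
    {"tx": 0.004, "ty": 0, "tz": -0.001, "yaw": 0, "grip": -1}
  ]
}}

```text
time: 12.15
tool_pos: [0.5523, 0.2683, 0.0992]
tool_rot: [3.14, 0.011, -0.075]
contact_force: [-14.1, 2.5, 2.7]
opening: 0.0007
```

{"api": "apply_moves", "payload": {
  "plan": [
    {"tx": 0.002, "ty": 0, "tz": 0, "yaw": 0, "grip": -1},
    {"tx": 0.003, "ty": 0, "tz": 0, "yaw": 0, "grip": -1},
    {"tx": 0.003, "ty": 0, "tz": 0, "yaw": 0, "grip": -1}
  ]
}}

```text
time: 12.52
tool_pos: [0.5526, 0.2682, 0.0991]
tool_rot: [3.139, 0.016, -0.074]
contact_force: [-23.4, 2.6, 6.4]
opening: 0.0005
```

{"api": "apply_moves", "payload": {
  "plan": [
    {"tx": -0.008, "ty": 0, "tz": 0, "yaw": 0, "grip": -1},
    {"tx": -0.016, "ty": 0, "tz": 0, "yaw": 0, "grip": -1},
    {"tx": -0.03, "ty": 0, "tz": -0.005, "yaw": 0, "grip": -1},
    {"tx": -0.05, "ty": 0, "tz": -0.05, "yaw": 0, "grip": -1},
    {"tx": -0.1, "ty": 0, "tz": -0.08, "yaw": 0, "grip": -1},
    {"tx": -0.12, "ty": 0, "tz": -0.08, "yaw": 0, "grip": -1},
    {"tx": -0.12, "ty": 0, "tz": -0.08, "yaw": 0, "grip": -1}
  ]
}}

```text
time: 13.4
tool_pos: [0.4393, 0.2769, 0.1815]
tool_rot: [-3.141, -0.002, -0.074]
contact_force: [-0.1, 0.2, 0.1]
opening: 0.0008
```

```bash
python3 - <<'E'
from h import *
a=[]
for n in("scene","top"):
    p,d=robot.read_camera(n);np.save(f"pics/{n}8d.npy",d);cv2.imwrite(f"pics/{n}8.png",p[:,:,::-1])
    r=(90,190,300,440) if n=="scene" else(190,290,150,290)
    a.append(cv2.resize(p[r[0]:r[1],r[2]:r[3],::-1],(560,400),interpolation=2))
    for l in("lever_tip","test_button_top","fader_top"):
      for x in robot.tip_of(l,n)[:1]: print(n,l,x["confidence"],x["pixel"],dep(n,x["pixel"],d[tuple(np.round(x["pixel"]).astype(int))]))
cv2.imwrite("pics/j8.png",cv2.resize(np.hstack(a),None,fx=.7,fy=.7))
s=robot.observe();print(s["time"],s["tool_pos"],s["contact_force"])
E
```

```text
scene lever_tip 0.35 [123.6, 375.0] [0.56676443 0.27301316 0.09360299]
scene test_button_top 0.64 [269.1, 383.3] [ 0.77520308 -0.04749262  0.04328027]
scene fader_top 0.57 [242.0, 225.8] [ 0.49394726 -0.19051789  0.07375045]
top lever_tip 0.55 [231.1, 220.6] [0.56994994 0.20138248 0.09017282]
top test_button_top 0.57 [238.7, 205.6] [0.55840131 0.22992757 0.09568485]
top fader_top 0.55 [243.2, 423.6] [ 0.49404187 -0.1878162   0.07127235]
13.8 [0.44062844 0.27648144 0.17971371] [-0.30759192 -0.24978854  0.2747116 ]
```

View pics/j8.png

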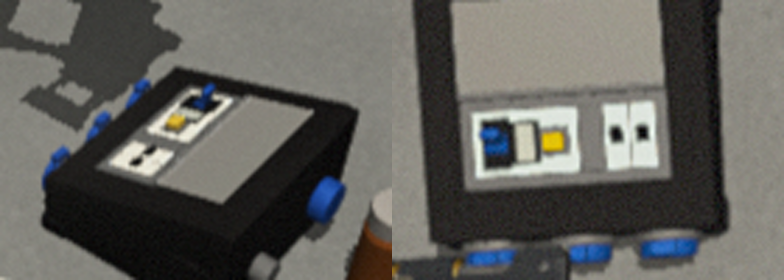

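View pics/top8.png

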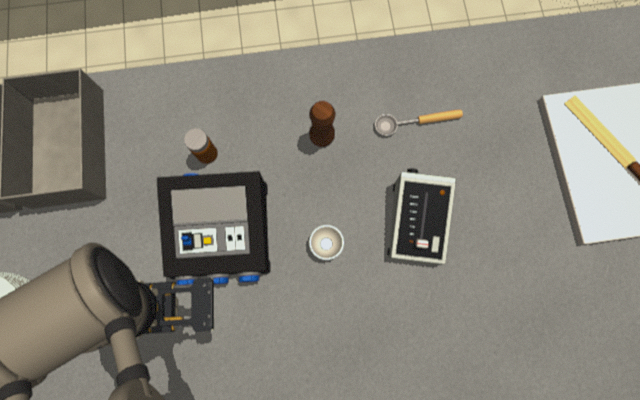

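```bash
python3 - <<'E'
from fit import *
D={n:np.load(f"pics/{n}8d.npy") for n in("scene","top")}
import fit;fit.D=D
a=-15*np.pi/180
th=np.radians(15);u=np.array([np.cos(a)*np.cos(th),np.sin(a)*np.cos(th),np.sin(th)]);v=np.array([-np.sin(a),np.cos(a),0]);n3=np.cross(u,v)
for n in D:
    P=fit.cloud(n);im=cv2.imread(f"pics/{n}8.png");h=cv2.cvtColor(im,cv2.COLOR_BGR2HSV)
    o=robot.outline_of("dimmer",n)[0]["region"]&(D[n]>0)
    o=cv2.erode(o.astype(np.uint8),np.ones((3,3)))>0
    c=np.array([.547,-.199,.0625])
    Q=(P-c)@np.c_[u,v,n3]
    black=o&(h[...,2]<60)&(abs(Q[...,2])<.012)&(Q[...,2]>-.01)
    off=np.median(Q[black][:,2]);print(n,"plane off",off, "black xy extents",np.percentile(Q[black][:,0],[1,99]),np.percentile(Q[black][:,1],[1,99]))
    hi=o&(Q[...,2]-off>.014);print(" knob:",hi.sum(),Q[hi].min(0),Q[hi].max(0),np.median(Q[hi],0))
    # white label: bright, inside
    lab=o&(h[...,2]>120)&(h[...,1]<60)&(abs(Q[...,0])<.07)&(Q[...,1]<-.015)&(Q[...,1]>-.045)&(Q[...,0]<-.02)
    print(" label",lab.sum(),Q[lab].min(0).round(4),Q[lab].max(0).round(4),np.percentile(Q[lab][:,2]-off,[10,50,90]).round(4))
    org=o&(h[...,0]<18)&(h[...,1]>120)&(h[...,2]>60)
    k,L,st,ce=cv2.connectedComponentsWithStats(org.astype(np.uint8))
    for i in range(1,k):
        if st[i,4]>2:print(" orange",ce[i],np.median(Q[L==i],0).round(4))
    dk=P[o]
P0=np.load("pics/top0d.npy")
fit.D={"top":P0,"scene":np.load("pics/scene0d.npy")}
for n in D:
    Q=(fit.cloud(n)-np.array([.547,-.199,.0625]))@np.c_[u,v,n3]
    m=(abs(Q[...,0])<.07)&(abs(Q[...,1])<.04)&(Q[...,2]>.014)&(Q[...,2]<.035)
    print(n,"initial knob",m.sum(),Q[m].min(0),Q[m].max(0),np.median(Q[m],0))
E
```

```text
scene plane off 0.002050133480444318 black xy extents [-0.07511314  0.06846604] [-0.04627091  0.04375838]
 knob: 78 [-0.05868543 -0.01166     0.01640617] [-0.04158749  0.01050746  0.02504949] [-0.04630263 -0.00135573  0.02209885]
 label 54 [-0.0646 -0.037   0.0011] [-0.0338 -0.0254  0.0044] [-0.0002  0.0007  0.0017]
 orange [238.5 243.5] [-0.0487  0.0165  0.0029]
 orange [243.90909091 285.09090909] [ 0.0567 -0.0304  0.0046]
top plane off 0.0018381424367367697 black xy extents [-0.07711898  0.06490825] [-0.04438086  0.04388938]
 knob: 80 [-0.0564964  -0.0113482   0.01710233] [-0.04290191  0.01104385  0.02560207] [-0.049541    0.00063449  0.02267021]
 label 92 [-0.0662 -0.0371 -0.0016] [-0.0351 -0.0156  0.0058] [-0.0014  0.0005  0.0027]
 orange [441.92 192.04] [ 0.0543 -0.03    0.0037]
 orange [410.63636364 240.90909091] [-0.0512  0.0188  0.0009]
scene initial knob 92 [-0.00223911 -0.01141294  0.01405909] [0.01205108 0.01044675 0.02540975] [ 0.00782824 -0.00094346  0.02193108]
top initial knob 83 [-0.00346572 -0.01088532  0.01420206] [0.0104596  0.01122144 0.0264734 ] [0.00411382 0.00127098 0.02232754]
```

```bash
python3 - <<'E'
import cv2,numpy as np
a=cv2.imread("pics/top8.png")[170:270,385:460];b=cv2.imread("pics/scene8.png")[225:300,195:300]
cv2.imwrite("pics/j9.png",np.hstack([cv2.resize(a,(420,560),interpolation=2)[:480],cv2.resize(b,(380,480),interpolation=2)[:480]]))
E
```

```text
(no output)
```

View pics/j9.png

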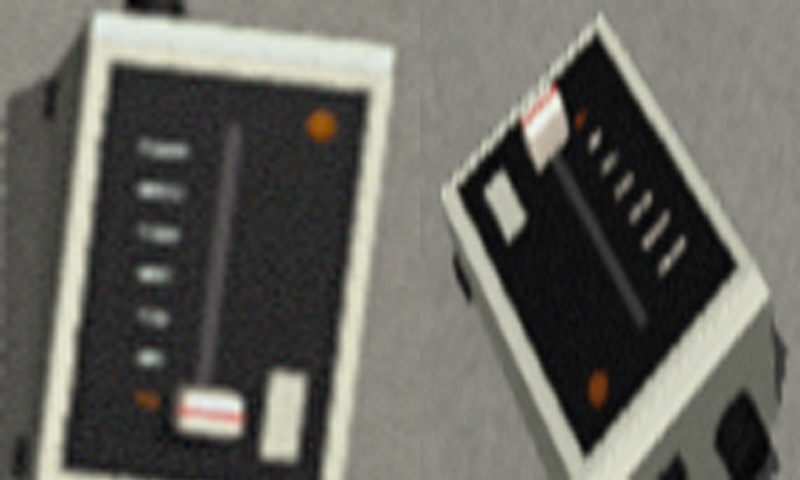

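```bash
python3 -c "
from cell import robot
s=robot.observe();print(s['time'],s['contact_force']);print(robot.hand_in())"
```

```text
13.9 [-0.33578147 -0.71557724 -0.55512031]
the job is handed in; nothing more can be done
None
```

I did the trip test in the order you asked and handed it in at about 14 s, well inside the 51 s limit.

- **Fader:** I pushed it down until it met a hard stop at about 13 N. In the last pictures its centre lines up with the orange bar to within about 1 mm. Two early camera estimates of the lower stop differed by a few millimetres. A closer depth check and the hard stop settled it.
- **Test button:** I pressed it until it stopped hard at about 20 N, and the pictures showed the blue lever dropped.
- **Blue lever:** I pushed it up to its upper stop, about 23 N and no further movement, then backed the fingers off down the slope. About a second later it was still up by itself, looking as it did at the start. In the last top picture the detector put the lever tip on the wrong spot, so this rests on the pictures and on a low-confidence detection in the scene camera.
- **Bystanders:** In the final top picture the bowl, jar, pepper mill and spoon look to be where they started.
- **Gripper:** It ended clear of everything, with only sensor noise in the force reading.

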